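Load pin stock into lever collets and take a scan

ROBOT

A 6-joint arm with a two-finger parallel gripper is mounted at the origin on the work surface. World frame = base frame: x ahead of the robot, y to its left, z up, the work surface at z = 0. Lengths are in m, angles in rad, forces in N, time in s.
With the tool pointing down it reaches from about 0.35 to 0.775 m from the base axis. Payload 5.5 kg.
Tool frame: the origin (TCP) lies midway between the tips of the shut fingers; the grasp point (between the pads) lies 19 mm behind it; z points along the fingers, y is the line along which they close (so a half turn about z gives the same grasp; the last joint's range is limited). The gripper opens to 85 mm and grips with 20 to 120 N. Pads are 22 mm wide; open, the fingers measure 114 mm over their backs; the gripper's body (76 mm by 85 mm) begins 54 mm behind the grasp point. The pads swing forward as they close: fully open they stand 13 mm farther back than shut.
Start: joints at [-1.344, 0.313, 0.046, 1.304, 0, 1.431], TCP at [0.206, -0.537, 0.231] pointing down, gripper open.
Joint ranges: [-2.76, 2.76], [-0.86, 1.69], [-1.03, 1.26], [-2.2, 2.34], [-1.47, 1.5], [-3.14, 3.14]. Speed limits (rad/s): [2.57, 2.57, 3.14, 3.14, 3.14, 3.14].

INTERFACE

Orientations are given as a unit quaternion [w, x, y, z].
In Python, from workcell import telemetry, imaging, env gives the robot as it stands. The module is installed in compiled form; this text tells all that it offers.
- The arm moves only by the tool step_arm, never from a script. Its argument "moves" is a list of rows, each a list of 3 entries, a list of its own where there are three numbers: the shift along the tool's x, y, z in mm, then the turn, a rotation vector about the tool's x, y, z in rad, then the finger opening in mm, from 0 to 85.4. A call has 1 to 8 rows; each row is the pose to reach, as a shift and turn from the pose commanded when the call began, along the tool's axes at that moment; what a row does not reach only later rows make up. A row lasts 1/12 s, in which the tool goes at most 41.7 mm and 7.16 degrees, less where a joint would pass 70% of its speed; a pose out of reach is approached as far as the arm can. A call with a gripper value outside its range is refused whole. The fingers move at their own pace and stop on an object; "grip_force" is the grip in N (left out, the last holds). Time passes only in rows, so rows that repeat a pose let the fingers close. It gives the time, the measured TCP pose, the force, the opening and the grip force at its end, in the units of the state.
- telemetry.get_state(): the state, without advancing time (a new reading comes with each control period).
- imaging.read_camera(name): name is "scene" or "top" or "wrist"; returns the picture (400x640x3 uint8, red, green, blue); there is no depth.
- imaging.camera_params(name): a dict with "camera_matrix" (3x3 intrinsics, pixels), "pose" (4x4, takes a point from camera to world coordinates). Camera axes: x right, y up, looking along -z (the intrinsics and any distortion apply to the point x, -y, -z); pixel columns grow to the right and rows downward; lengths in m; the calibration is good to about 2 mm. A picture is of the moment at which its call begins: read the wrist's pose just before it. camera_params takes no time and is no camera call; for the wrist camera it gives the pose at the moment of the call.
- env.hand_in(): hands the job in; it is judged then, once.
The state is a dict: "clock": time; "joint_pos": joint angles; "qvel": joint speeds; "tau": joint torques, N m; "tcp_pos": TCP position; "orientation": TCP orientation; "wrist_force": force on the tool from outside, world axes, zero at the start; "ft_torque": the same for the moment, N m; "finger_gap": finger opening in m; "grip_force": force on a finger pad.
Only numpy, scipy, OpenCV 4.12 (cv2) and the standard library are available. Lean on these libraries where they do the work, as an engineer would, in place of code of your own. Each camera call takes 0.05 s, during which the arm holds its last target. There are 200 camera calls.

TASK

Clamp each of the long, slim steel bars (there are two or three) in a collet of its own: swing the collet's lever open, feed the bar in until it is fully home against the depth stop, and swing the lever fully closed again. When all of them are clamped, squeeze the scanner's trigger fully for a moment to take the scan, and let it go. Leave the short offcut, the thick bar and everything else on the table where they are.

Things in the scene. Friction and masses are not known exactly. Their poses are not given: they have to be found in the camera images.
- bar1: round steel bar, diameter 16 mm, length 120 mm, plain flat ends, about 190 g, lying loose on the table (rolls little); one of two or three alike (None when absent). Origin at its very centre, on its axis; its x runs along its length; either end may go in first
- bar2: round steel bar, diameter 16 mm, length 120 mm, plain flat ends, about 190 g, lying loose on the table (rolls little); one of two or three alike (None when absent). Origin at its very centre, on its axis; its x runs along its length; either end may go in first
- bar3: round steel bar, diameter 16 mm, length 120 mm, plain flat ends, about 190 g, lying loose on the table (rolls little); one of two or three alike (None when absent). Origin at its very centre, on its axis; its x runs along its length; either end may go in first
- mouth1 (a point): centre of the mouth of collet 1, the leftmost (+y) of three alike in green housings (52 mm wide, 100 mm apart) on a fixed grey base plate; axis level, 70 mm above the table. x points into the bore, away from the robot, y left, z up. Bore 19 mm across, 65 mm deep from here to a flat steel depth stop; a flared lip 9 mm proud of the mouth guides a bar up to 3 mm off-centre
- mouth2 (a point): the same point of collet 2, in the middle. When home against the stop, a bar's centre is 5 mm inside the mouth and 55 mm of it stick out; let go, it drops 1.5 mm onto the bore's floor
- mouth3 (a point): the same point of collet 3, the rightmost (-y side)
- lever1 (a joint): closing lever of collet 1, rad: 0 open, 1.0 (end of travel) closed; starts closed, at 0.75 to 1. Turns about an upright pin, clockwise from above to close; a jaw comes down 3.6 mm with it and meets a bar in the last 0.2 rad. Only an open lever (below 0.15) leaves the bore clear. Stiff (about 4 N at the knob), stays where left
- knob1 (a point): on the axis of the upright black knob on lever 1, at the height to pinch or push: diameter 16 mm, from 18 mm below this point (top of the flat arm) to 16 mm above. It circles pivot1 at 52 mm: 0.5 rad to the left (+y) of the collet's x direction when open, 0.5 rad to the right when closed
- pivot1 (a point): on the upright pivot axis of lever 1, level with its knob point; 35 mm behind the mouth, above the housing
- lever2 (a joint): closing lever of collet 2, rad: 0 open, 1.0 (end of travel) closed; starts closed, at 0.75 to 1. Turns about an upright pin, clockwise from above to close; a jaw comes down 3.6 mm with it and meets a bar in the last 0.2 rad. Only an open lever (below 0.15) leaves the bore clear. Stiff (about 4 N at the knob), stays where left
- knob2 (a point): on the axis of the upright black knob on lever 2, at the height to pinch or push: diameter 16 mm, from 18 mm below this point (top of the flat arm) to 16 mm above. It circles pivot2 at 52 mm: 0.5 rad to the left (+y) of the collet's x direction when open, 0.5 rad to the right when closed
- pivot2 (a point): on the upright pivot axis of lever 2, level with its knob point; 35 mm behind the mouth, above the housing
- lever3 (a joint): closing lever of collet 3, rad: 0 open, 1.0 (end of travel) closed; starts closed, at 0.75 to 1. Turns about an upright pin, clockwise from above to close; a jaw comes down 3.6 mm with it and meets a bar in the last 0.2 rad. Only an open lever (below 0.15) leaves the bore clear. Stiff (about 4 N at the knob), stays where left
- knob3 (a point): on the axis of the upright black knob on lever 3, at the height to pinch or push: diameter 16 mm, from 18 mm below this point (top of the flat arm) to 16 mm above. It circles pivot3 at 52 mm: 0.5 rad to the left (+y) of the collet's x direction when open, 0.5 rad to the right when closed
- pivot3 (a point): on the upright pivot axis of lever 3, level with its knob point; 35 mm behind the mouth, above the housing
- trigger (a joint): trigger of the scanner, rad: 0 released, 0.3 fully squeezed (end of travel); sprung, about 7 N to squeeze it fully. The scanner is a white and black pistol-shaped hand scanner lying on its side in a fixed cradle, nose towards the collets; its grip is 36 mm thick and 34 mm high, the trigger 46 mm long and 24 mm high, with open space below them
- pinch (a point): where to squeeze: between the grip's rear face, 20 mm behind (-x), and the trigger's front, about 36 mm ahead (+x) when released and 24 mm when squeezed; 56 mm above the table, mid-height of both. x points along the nose, z up, y along the grip to the scanner's body, whose edge is 41 mm away and top 84 mm above the table. Fingers go either side and close along x
- offcut: short steel offcut, diameter 16 mm, length 45 mm, lying on the table; origin at its centre. Not for the collets
- billet: thick brass bar, diameter 32 mm, length 100 mm, lying; origin at its centre. Not for the collets
- jar: amber jar, diameter 56 mm, height 75 mm; origin under its base. Bystander
- mug: white mug, diameter 80 mm, height 90 mm. Bystander
- brush: brush lying on the table. Bystander
- driver: screwdriver lying on the table. Bystander
- tape: roll of tape, diameter 80 mm, height 25 mm. Bystander
Mind the look-alikes: they are no part of the job. What is shaped like the bar2 but orange, pink or yellow is not meant.

How it is judged:
By the outcome, as a careful person would: the job done as asked, in the order asked, and still so for the second after the job is handed in, with the robot touching nothing.
Of bar1, bar2, bar3 only 2 to 3 are there at a start; the rules pass over those that are not, and their reading is None.
At some moment in a run one of bar1, bar2, bar3 may be knocked a few centimetres aside while the robot is not near it.
Once in a run the grip may slacken for a moment while it holds something.
It also fails if it takes over 210 s, if anything falls off the work surface, if the arm or the gripper's body presses on something with over 40 N, if the wrist force passes 120 N, or if a joint passes its speed limit or range.

## Working session

There is one attempt and no reset: what is moved stays moved. The work goes in short steps, Python scripts to look and compute and a tool call to move; the robot and the scene stay as the last step left them, time stands still between calls to the robot, and variables do not carry over. Pictures are saved under pics/ and viewed, at most 20 in all, crops included, and the job is handed in when it is done.

Besides the shell and the picture viewer there is one more tool, called after "Request:" as name([rows], argument=value, ...), one row to a line, values as JSON. step_arm: Moves the arm, as the interface text tells. Its arguments: {"type":"object","properties":{"moves":{"type":"array"},"grip_force":{"type":"number"}},"required":["moves"]}

```bash
mkdir -p pics; python3 - <<'E'
from workcell import telemetry, imaging, env
import cv2,numpy as np
for n in ("scene","top"):
    im=imaging.read_camera(n); cv2.imwrite(f"pics/{n}0.png",im[:,:,::-1])
    p=imaging.camera_params(n); print(n,np.round(p["camera_matrix"],1).tolist(),np.round(p["pose"],4).tolist(),[k for k in p])
p=imaging.camera_params("wrist");print(np.round(p["camera_matrix"],1).tolist(),np.round(p["pose"],4).tolist())
print(telemetry.get_state())
E
```

```text
scene [[399.7, 0.0, 317.1], [0.0, 399.7, 204.1], [0.0, 0.0, 1.0]] [[-0.5921, -0.6821, 0.4292, 0.9836], [0.8058, -0.4969, 0.3221, 0.3064], [-0.0064, 0.5366, 0.8438, 1.0719], [0.0, 0.0, 0.0, 1.0]] ['camera_matrix', 'pose']
top [[447.3, 0.0, 319.6], [0.0, 447.3, 201.9], [0.0, 0.0, 1.0]] [[0.0106, 0.9949, -0.1007, 0.3119], [-0.9999, 0.0098, -0.008, -0.0857], [-0.007, 0.1007, 0.9949, 1.6657], [0.0, 0.0, 0.0, 1.0]] ['camera_matrix', 'pose']
[[286.0, 0.0, 321.8], [0.0, 286.0, 201.3], [0.0, 0.0, 1.0]] [[0.359, 0.8981, 0.2538, 0.2702], [-0.9333, 0.3462, 0.0951, -0.5114], [-0.0024, -0.271, 0.9626, 0.3723], [0.0, 0.0, 0.0, 1.0]]
{'clock': 0.1, 'joint_pos': array([-1.34364454e+00,  3.13968423e-01,  4.51239890e-02,  1.30361040e+00,
        3.55243094e-06,  1.43115595e+00]), 'qvel': array([ 0.0023563 , -0.00283643,  0.00267738,  0.00122144, -0.00083747,
        0.00151047]), 'tau': array([ 1.47859075e-03, -4.81726348e+01,  2.99243116e+01,  1.28213459e-02,
       -7.46293745e-05,  2.49498832e-06]), 'tcp_pos': array([ 0.20607746, -0.53632688,  0.23048635]), 'orientation': array([-8.28537189e-04,  9.83229684e-01,  1.82369684e-01, -3.44984676e-05]), 'wrist_force': array([ 0.10515862,  0.7195646 , -0.0224388 ]), 'ft_torque': array([0.03320254, 0.00902413, 0.02982058]), 'grip_force': 0.0, 'finger_gap': 0.08547754665081886}
```

View pics/top0.png

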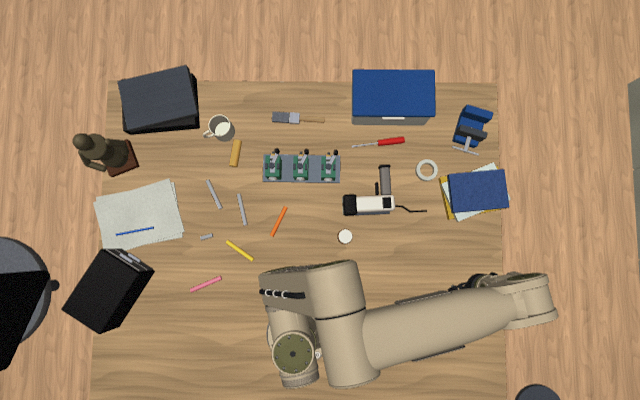

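View pics/scene0.png

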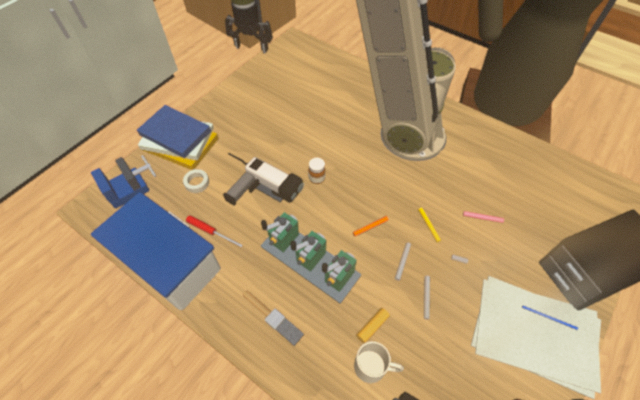

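Two grey slim bars: top (241,209) and (214,194), in scene (403,261) and (427,297). The grey piece at top (206,237) is the short offcut. The orange, yellow and pink bars are look-alikes, and the brass billet is at (235,153). I'll measure these and enlarge one crop.

```bash
cat > h.py <<'E'
from workcell import telemetry, imaging, env
import cv2,numpy as np
from scipy.spatial.transform import Rotation as R
def cam(n):
    p=imaging.camera_params(n); return np.array(p["camera_matrix"]),np.array(p["pose"])
def ray(uv,z,c):
    K,P=c; d=P[:3,:3]@np.array([(uv[0]-K[0,2])/K[0,0],-(uv[1]-K[1,2])/K[1,1],-1.]); o=P[:3,3]
    return o+d*(z-o[2])/d[2]
def proj(X,c):
    K,P=c; q=P[:3,:3].T@(np.array(X)-P[:3,3]); return np.array([K[0,2]-K[0,0]*q[0]/q[2],K[1,2]+K[1,1]*q[1]/q[2]])
def tri(uv1,c1,uv2,c2):
    A=[];b=[]
    for uv,(K,P) in ((uv1,c1),(uv2,c2)):
        d=P[:3,:3]@np.array([(uv[0]-K[0,2])/K[0,0],-(uv[1]-K[1,2])/K[1,1],-1.]);d/=np.linalg.norm(d)
        M=np.eye(3)-np.outer(d,d);A.append(M);b.append(M@P[:3,3])
    return np.linalg.lstsq(np.vstack(A),np.hstack(b),rcond=None)[0]
def grey(im,smax=40,vmin=90):
    h=cv2.cvtColor(im,cv2.COLOR_RGB2HSV); return ((h[...,1]<smax)&(h[...,2]>vmin)).astype(np.uint8)*255
def down(yaw):  # tool pointing down, tool x at world yaw
    c,s=np.cos(yaw),np.sin(yaw); return R.from_matrix(np.array([[c,s,0],[s,-c,0],[0,0,-1.]]))
def delta(pos,rot,p0=None,r0=None):
    s=telemetry.get_state()
    if p0 is None: p0=s["tcp_pos"]
    if r0 is None: q=s["orientation"]; r0=R.from_quat([q[1],q[2],q[3],q[0]])
    t=r0.inv().apply(np.array(pos)-p0)*1000; w=(r0.inv()*rot).as_rotvec()
    print("shift",np.round(t,1).tolist(),"turn",np.round(w,4).tolist(),"rows>=",int(np.ceil(max(np.linalg.norm(t)/41.7,np.linalg.norm(w)/0.125))))
def st():
    s=telemetry.get_state();q=s["orientation"];m=R.from_quat([q[1],q[2],q[3],q[0]]).as_matrix()
    print("t",round(s["clock"],2),"tcp",np.round(s["tcp_pos"]*1000,1),"x",np.round(m[:,0],3),"z",np.round(m[:,2],3),"F",np.round(s["wrist_force"],1),"gap",round(s["finger_gap"]*1000,1),"gf",round(s["grip_force"],1),"q",np.round(s["joint_pos"],2))
def shot(n,name,box=None,sc=1):
    c=cam(n); im=imaging.read_camera(n); o=im if box is None else im[box[1]:box[3],box[0]:box[2]]
    o=cv2.resize(o,None,fx=sc,fy=sc,interpolation=cv2.INTER_CUBIC); cv2.imwrite(f"pics/{name}.png",o[:,:,::-1]); return im,c
E
python3 - <<'E'
from h import *
im,c=shot("top","top1",(185,140,345,260),5)
m=grey(im,45,100); m2=np.zeros_like(m); m2[170:245,190:255]=m[170:245,190:255]
for k in cv2.findContours(m2,cv2.RETR_EXTERNAL,cv2.CHAIN_APPROX_NONE)[0]:
    if cv2.contourArea(k)<10: continue
    (cx,cy),(w,h),a=cv2.minAreaRect(k); b=cv2.boxPoints(((cx,cy),(w,h),a))
    W=np.array([ray(p,.008,c) for p in b]); e=[(W[i]+W[(i+1)%4])/2 for i in range(4)]
    d1=e[0]-e[2];d2=e[1]-e[3]; d=d1 if np.linalg.norm(d1)>np.linalg.norm(d2) else d2
    print((round(cx),round(cy)),np.round(ray((cx,cy),.008,c),4),"L",round(np.linalg.norm(d),3),"ang",round(np.degrees(np.arctan2(d[1],d[0])),1))
for u in [(274,165),(301,165),(329,165)]: print(np.round(ray(u,.07,c),3))
E
```

```text
(206, 236) [0.3475 0.3477 0.008 ] L 0.045 ang -74.1
(242, 209) [0.4492 0.2177 0.008 ] L 0.119 ang 14.3
(213, 194) [0.5053 0.3248 0.008 ] L 0.12 ang 27.2
[0.606 0.094 0.07 ]
[ 0.607 -0.004  0.07 ]
[ 0.608 -0.105  0.07 ]
```

View pics/top1.png

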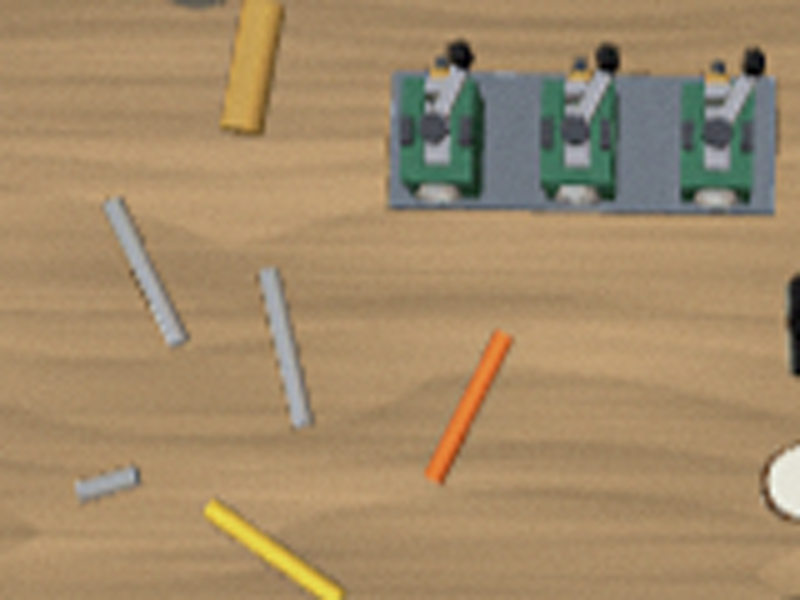

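The crop confirms it: the two plain grey bars (crop 145,272 and 285,347) measure 0.120 and 0.119 m, and the piece at crop (108,483) is the 45 mm offcut. All three collet levers are closed. Next I move the arm over the collets for a close look.

```bash
python3 - <<'E'
from h import *
st(); delta([.55,0.0,.28],down(0))
E
```

```text
t 0.15 tcp [ 206.1 -536.4  230.6] x [0.933 0.359 0.   ] z [-0.     0.001 -1.   ] F [-0.9  0.1  0. ] gap 85.0 gf 0.0 q [-1.34  0.31  0.05  1.3   0.    1.43]
shift [513.4, -377.4, -48.7] turn [-0.0014, 0.0, 0.3668] rows>= 16
```

Request:
step_arm([
  [[40,-29,-4],[0,0,0],85],
  [[72,-53,-7],[0,0,0],85],
  [[104,-76,-10],[0,0,0],85],
  [[136,-99,-13],[0,0,0],85],
  [[168,-122,-16],[0,0,0],85],
  [[200,-146,-19],[0,0,0],85],
  [[232,-169,-22],[0,0,0],85],
  [[260,-190,-25],[0,0,0],85],
])

```text
clock: 0.82
tcp_pos: [0.3814, -0.2639, 0.2564]
orientation: [-0.0, 0.983, 0.183, 0.0]
wrist_force: [-1.0, -0.2, 0.1]
finger_gap: 0.085
grip_force: 0.0
```

Request:
step_arm([
  [[32,-24,-3],[0,0,0.05],85],
  [[64,-48,-6],[0,0,0.1],85],
  [[96,-71,-9],[0,0,0.15],85],
  [[128,-95,-12],[0,0,0.2],85],
  [[160,-119,-15],[0,0,0.25],85],
  [[192,-142,-18],[0,0,0.3],85],
  [[224,-166,-21],[0,0,0.35],85],
  [[253,-187,-24],[0,0,0.367],85],
])

```text
clock: 1.48
tcp_pos: [0.5505, 0.0015, 0.2802]
orientation: [-0.0, 1.0, -0.001, -0.0]
wrist_force: [1.1, -0.4, -0.6]
finger_gap: 0.0852
grip_force: 0.0
```

Request:
step_arm([
  [[0,0,0],[0,0,0],85],
  [[0,0,0],[0,0,0],85],
  [[0,0,0],[0,0,0],85],
])

```text
clock: 1.73
tcp_pos: [0.5495, -0.0007, 0.2797]
orientation: [0.0, 1.0, 0.0, -0.001]
wrist_force: [-0.7, -0.6, -0.6]
finger_gap: 0.0849
grip_force: 0.0
```

```bash
python3 - <<'E'
from h import *
st(); im,c=shot("wrist","w1")
print(np.round(c[1],3).tolist())
E
```

```text
t 1.73 tcp [549.5  -0.7 279.7] x [ 1.     0.001 -0.001] z [-0.001 -0.    -1.   ] F [-0.7 -0.6 -0.6] gap 84.9 gf 0.0 q [-0.15  0.26  0.09  1.4  -0.    2.99]
[[0.001, 0.962, 0.273, 0.618], [-1.0, 0.001, 0.0, -0.0], [-0.0, -0.273, 0.962, 0.421], [0.0, 0.0, 0.0, 1.0]]
```

View pics/w1.png

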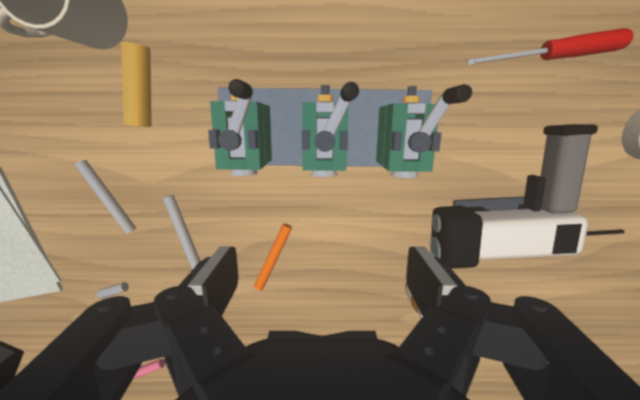

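```bash
python3 - <<'E'
from h import *
cw=cam("wrist"); ct=cam("top")
T=lambda u,v:(185+u/5,140+v/5)
for n,a,b in [("p1",(229,140),T(434,130)),("p2",(324,140),T(576,131)),("p3",(419,140),T(718,132)),("k1",(240,89),T(460,53)),("k2",(349,91),T(607,57)),("k3",(461,93),T(755,62))]:
    X=tri(a,cw,b,ct); print(n,np.round(X*1000,1), np.round(proj(X,cw)-a,1),np.round(proj(X,ct)-b,1), [np.round(ray(a,z,cw)*1000,0).tolist() for z in (.12,.14)])
im=cv2.imread("pics/w1.png")[:,:,::-1]
for u in [(243,176),(324,176),(404,176)]: print(np.round(ray(u,.06,cw)*1000,1))
for u in [(219,88),(432,91),(430,166),(270,166)]: print("plate",np.round(ray(u,.012,cw)*1000,1))
E
```

```text
p1 [596.6  98.5 105.9] [1.2 0.9] [-0.3 -0.3] [[598.0, 95.0, 120.0], [600.0, 89.0, 140.0]]
p2 [597.   -2.9  99.4] [-0.1  0. ] [ 0. -0.] [[598.0, -3.0, 120.0], [600.0, -3.0, 140.0]]
p3 [ 596.7 -104.2  108.1] [-0.8  0.9] [ 0.2 -0.3] [[598.0, -101.0, 120.0], [600.0, -94.0, 140.0]]
k1 [646.8  78.  127. ] [0.2 0.3] [-0.  -0.1] [[648.0, 80.0, 120.0], [646.0, 75.0, 140.0]]
k2 [644.2 -25.9 131.8] [-0.6  0.7] [ 0.2 -0.2] [[646.0, -28.0, 120.0], [644.0, -26.0, 140.0]]
k3 [ 640.8 -128.8  139.8] [-0.8  1.7] [ 0.1 -0.4] [[644.0, -138.0, 120.0], [642.0, -129.0, 140.0]]
[549.3 100.4  60. ]
[549.3  -3.4  60. ]
[ 549.3 -106.    60. ]
plate [659.6 137.   12. ]
plate [ 655.8 -148.5   12. ]
plate [ 554.7 -156.2   12. ]
plate [554.7  73.9  12. ]
```

Wrist picture: pivots at (229,140), (324,140) and (419,140), knobs at (240,89), (349,91) and (461,93), bars at (105,196) and (181,231). Triangulated, pivots 1 and 2 are near (597,98) and (597,-3), and the knob tops are near z 130. I'll use collets 1 and 2. A half turn of the wrist keeps joint 6 in range while I move over knob 1.

Request:
step_arm([
  [[12,-10,8],[0,0,-0.12],40],
  [[24,-20,16],[0,0,-0.24],40],
  [[36,-30,24],[0,0,-0.36],40],
  [[48,-40,32],[0,0,-0.48],40],
  [[60,-50,40],[0,0,-0.6],40],
  [[72,-60,48],[0,0,-0.72],40],
  [[84,-70,56],[0,0,-0.84],40],
  [[96,-79,64],[0,0,-0.96],40],
])

```text
clock: 2.45
tcp_pos: [0.646, 0.0766, 0.216]
orientation: [0.0, 0.886, 0.463, -0.0]
wrist_force: [-0.6, -0.9, 0.0]
finger_gap: 0.04
grip_force: 0.0
```

Request:
step_arm([
  [[0,0,0],[0,0,-0.12],40],
  [[0,0,0],[0,0,-0.24],40],
  [[0,0,0],[0,0,-0.36],40],
  [[0,0,0],[0,0,-0.48],40],
  [[0,0,0],[0,0,-0.6],40],
  [[0,0,0],[0,0,-0.72],40],
  [[0,0,0],[0,0,-0.84],40],
  [[0,0,0],[0,0,-0.96],40],
])

```text
clock: 3.12
tcp_pos: [0.6454, 0.076, 0.2164]
orientation: [-0.0, 0.572, 0.82, -0.0]
wrist_force: [-0.2, -0.2, 0.7]
finger_gap: 0.0399
grip_force: 0.0
```

Request:
step_arm([
  [[0,0,0],[0,0,-0.12],40],
  [[0,0,0],[0,0,-0.24],40],
  [[0,0,0],[0,0,-0.36],40],
  [[0,0,0],[0,0,-0.48],40],
  [[0,0,0],[0,0,-0.6],40],
  [[0,0,0],[0,0,-0.72],40],
  [[0,0,0],[0,0,-0.84],40],
  [[0,0,0],[0,0,-0.96],40],
])

```text
clock: 3.78
tcp_pos: [0.6454, 0.076, 0.2164]
orientation: [-0.0, 0.129, 0.992, -0.0]
wrist_force: [0.5, -0.4, 0.7]
finger_gap: 0.0403
grip_force: 0.0
```

Request:
step_arm([
  [[0,0,0],[0,0,-0.12],40],
  [[0,0,0],[0,0,-0.24],40],
  [[0,0,0],[0,0,-0.26],40],
  [[0,0,0],[0,0,-0.2616],40],
  [[0,0,0],[0,0,-0.2616],40],
])

```text
clock: 4.2
tcp_pos: [0.6457, 0.077, 0.2164]
orientation: [-0.0, 0.002, 1.0, -0.0]
wrist_force: [-0.2, -0.2, 0.1]
finger_gap: 0.0401
grip_force: 0.0
```

```bash
python3 - <<'E'
from h import *
st(); im,c=shot("wrist","w2")
for n,X in [("p1",(.597,.0985,.105)),("k1",(.6468,.078,.133)),("p2",(.597,-.003,.105)),("k2",(.644,-.026,.133))]: print(n,np.round(proj(X,c)))
E
```

```text
t 4.2 tcp [645.7  77.  216.4] x [-1.     0.004  0.   ] z [-0. -0. -1.] F [-0.2 -0.2  0.1] gap 40.1 gf 0.0 q [-0.    0.47  0.24  1.34 -0.   -0.  ]
p1 [345. 145.]
k1 [322. 209.]
p2 [229. 145.]
k2 [196. 206.]
```

View pics/w2.png

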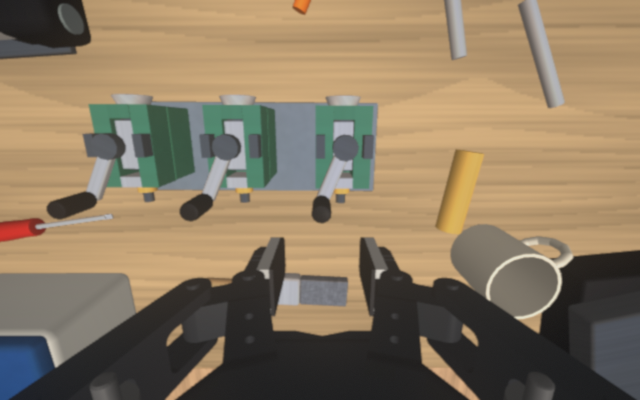

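The view shows knob 1 at (322,211) and knob 2 at (194,210), close to the predicted pixels, with the fingers straddling knob 1. Next I descend and swing lever 1 open.

Request:
step_arm([
  [[0,1,35],[0,0,0],32],
  [[0,1,70],[0,0,0],32],
  [[0,1,100],[0,0,0],32],
  [[0,1,107],[0,0,0],32],
  [[0,1,107],[0,0,0],32],
])

```text
clock: 4.67
tcp_pos: [0.6436, 0.0789, 0.1064]
orientation: [-0.003, 0.001, 1.0, -0.0]
wrist_force: [-0.1, -0.0, 0.1]
finger_gap: 0.032
grip_force: 0.0
```

Request:
step_arm([
  [[-1,8,0],[0,0,0],32],
  [[-2,16,0],[0,0,0],32],
  [[-3,24,0],[0,0,0],32],
  [[-3,32,0],[0,0,0],32],
  [[-2,40,0],[0,0,0],32],
  [[0,47,0],[0,0,0],32],
  [[2,53,0],[0,0,0],32],
  [[3,56,0],[0,0,0],32],
])

```text
clock: 5.33
tcp_pos: [0.6483, 0.1294, 0.1127]
orientation: [0.006, 0.002, 1.0, -0.007]
wrist_force: [11.4, -28.5, -6.2]
finger_gap: 0.0319
grip_force: 14.6
```

```bash
python3 - <<'E'
from h import *
st()
E
```

```text
t 5.33 tcp [648.3 129.4 112.7] x [-1.     0.004 -0.011] z [ 0.011 -0.014 -1.   ] F [ 11.4 -28.5  -6.2] gap 31.9 gf 14.6 q [ 0.08  0.52  0.07  1.11 -0.01  0.09]
```

The end stop was reached at 28 N. I'll back off, rise and look.

Request:
step_arm([
  [[-2,-7,0],[0,0,0],32],
  [[-2,-9,0],[0,0,0],32],
  [[-2,-9,-30],[0,0,0],32],
  [[-2,-9,-65],[0,0,0],32],
  [[-2,-9,-100],[0,0,0],32],
  [[-2,-9,-107],[0,0,0],32],
  [[-2,-9,-107],[0,0,0],32],
])

```text
clock: 5.92
tcp_pos: [0.6474, 0.1273, 0.2224]
orientation: [0.005, -0.0, 1.0, 0.001]
wrist_force: [0.5, -0.4, 0.6]
finger_gap: 0.0321
grip_force: 0.0
```

```bash
python3 - <<'E'
from h import *
st(); im,c=shot("wrist","w3",(140,70,420,260),2.5)
for n,X in [("p1",(.597,.0985,.105)),("k1open",(.6426,.1235,.133)),("p2",(.597,-.003,.105)),("k2",(.644,-.026,.133))]: print(n,np.round((proj(X,c)-[140,70])*2.5))
E
```

```text
t 5.92 tcp [647.4 127.3 222.4] x [-1.   -0.   -0.01] z [ 0.01   0.001 -1.   ] F [ 0.5 -0.4  0.6] gap 32.1 gf 0.0 q [0.07 0.48 0.27 1.35 0.   0.07]
p1 [371. 177.]
k1open [441. 323.]
p2 [ 84. 177.]
k2 [ -5. 327.]
```

View pics/w3.png

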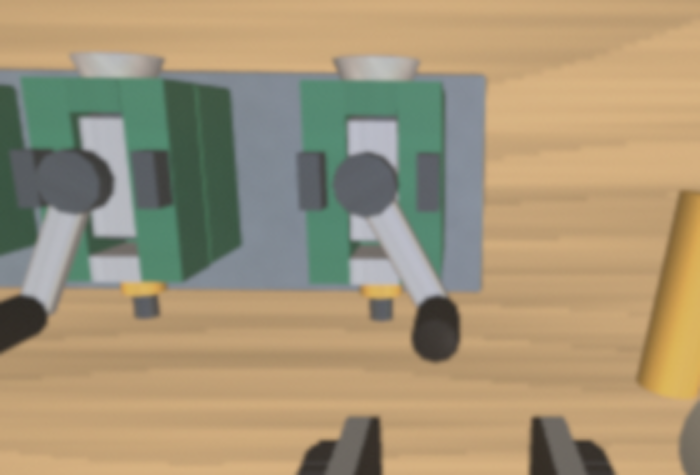

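Lever 1 is open: the knob at crop (436,335) is on the left stop. Now lever 2.

Request:
step_arm([
  [[0,-35,0],[0,0,0],36],
  [[0,-75,0],[0,0,0],36],
  [[1,-115,3],[0,0,0],36],
  [[2,-150,5],[0,0,0],36],
  [[2,-154,40],[0,0,0],36],
  [[2,-154,80],[0,0,0],36],
  [[2,-154,112],[0,0,0],36],
  [[2,-154,113],[0,0,0],36],
])

```text
clock: 6.63
tcp_pos: [0.6367, -0.0271, 0.0944]
orientation: [-0.007, 0.001, 1.0, 0.001]
wrist_force: [-1.1, 0.5, -1.6]
finger_gap: 0.0358
grip_force: 0.0
```

Request:
step_arm([
  [[-1,8,0],[0,0,0],32],
  [[-3,16,0],[0,0,0],32],
  [[-4,24,0],[0,0,0],32],
  [[-4,33,0],[0,0,0],32],
  [[-3,42,0],[0,0,0],32],
  [[-1,49,0],[0,0,0],32],
  [[1,55,0],[0,0,0],32],
  [[2,59,0],[0,0,0],32],
])

```text
clock: 7.3
tcp_pos: [0.6463, 0.028, 0.107]
orientation: [0.006, 0.0, 1.0, -0.005]
wrist_force: [9.4, -24.0, -8.6]
finger_gap: 0.0322
grip_force: 12.9
```

```bash
python3 - <<'E'
from h import *
st()
E
```

```text
t 7.3 tcp [646.3  28.  107. ] x [-1.     0.    -0.011] z [ 0.011 -0.011 -1.   ] F [  9.4 -24.   -8.6] gap 32.2 gf 12.9 q [-0.08  0.5   0.02  1.08 -0.01 -0.08]
```

Lever 2 is on its stop too. I'll back off, rise, and look at the mouths and bars from the robot side.

Request:
step_arm([
  [[-2,-7,0],[0,0,0],32],
  [[-2,-9,0],[0,0,0],32],
  [[-2,-9,-30],[0,0,0],32],
  [[-2,-9,-65],[0,0,0],32],
  [[10,10,-100],[0,0,0],60],
  [[40,30,-110],[0,0,0],85],
  [[70,50,-120],[0,0,0],85],
  [[100,70,-130],[0,0,0],85],
])

```text
clock: 7.97
tcp_pos: [0.5406, 0.103, 0.2363]
orientation: [0.002, -0.0, 1.0, 0.001]
wrist_force: [-0.2, 0.9, -0.0]
finger_gap: 0.0785
grip_force: 0.0
```

Request:
step_arm([
  [[26,25,-5],[0,0,0],85],
  [[26,50,-10],[0,0,0],85],
  [[26,50,-10],[0,0,0],85],
  [[26,50,-10],[0,0,0],85],
])

```text
clock: 8.3
tcp_pos: [0.5151, 0.1533, 0.2457]
orientation: [0.002, -0.002, 1.0, 0.001]
wrist_force: [-0.2, -0.5, -0.1]
finger_gap: 0.0852
grip_force: 0.0
```

```bash
python3 - <<'E'
from h import *
st(); im,c=shot("wrist","w4")
for n,X in [("p1",(.597,.097,.105)),("lip1",(.553,.097,.07)),("lip2",(.553,-.003,.07)),("A",(.449,.218,.008)),("B",(.505,.325,.008))]: print(n,np.round(proj(X,c)))
E
```

```text
t 8.3 tcp [515.1 153.3 245.7] x [-1.    -0.003 -0.004] z [ 0.004  0.001 -1.   ] F [-0.2 -0.5 -0.1] gap 85.2 gf 0.0 q [ 0.14  0.23 -0.03  1.31  0.    0.14]
p1 [269. 263.]
lip1 [273. 215.]
lip2 [187. 215.]
A [372. 123.]
B [450. 166.]
```

View pics/w4.png

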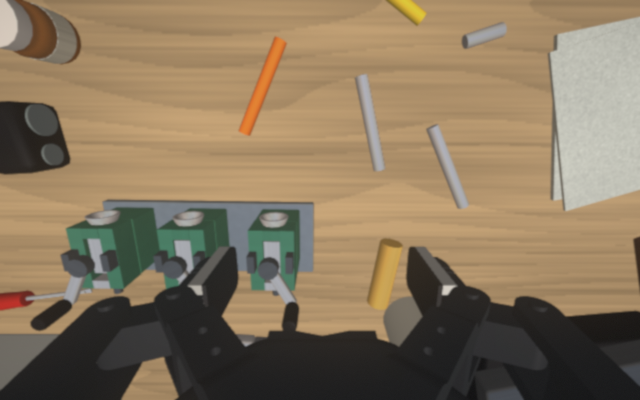

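Both levers are open. The lips are at (273,218) and (188,218), so x is about 3 mm farther than I estimated. The bars are at (370,123) and (448,166), unmoved. Measuring them precisely for the grasp.

```bash
cat >> h.py <<'E'
def bars(im,c,z=.008,smax=45,vmin=100):
    m=grey(im,smax,vmin); out=[]
    for k in cv2.findContours(m,cv2.RETR_EXTERNAL,cv2.CHAIN_APPROX_NONE)[0]:
        if cv2.contourArea(k)<300: continue
        b=cv2.boxPoints(cv2.minAreaRect(k)); W=np.array([ray(p,z,c) for p in b]); e=[(W[i]+W[(i+1)%4])/2 for i in range(4)]
        d1=e[0]-e[2];d2=e[1]-e[3]
        if np.linalg.norm(d1)<np.linalg.norm(d2): d1,d2=d2,d1
        if d1[0]<0:d1=-d1
        L,Wd=np.linalg.norm(d1),np.linalg.norm(d2)
        if .1<L<.14 and Wd<.03: out.append((W.mean(0),np.arctan2(d1[1],d1[0]))); print("bar px",np.round(b.mean(0)),np.round(W.mean(0)*1000,1),"L",round(L*1000),round(Wd*1000),"yaw",round(np.arctan2(d1[1],d1[0]),3))
    return out
def tgt(ce,a,off,z,flip=np.pi):
    p=ce-off*np.array([np.cos(a),np.sin(a),0]); delta([p[0],p[1],z],down(a+flip)); print("at",np.round(p*1000,1))
E
python3 - <<'E'
from h import *
im=cv2.imread("pics/w4.png")[:,:,::-1].copy();c=cam("wrist")
B=bars(im,c)
B.sort(key=lambda b:b[0][1])
if B: tgt(B[0][0],B[0][1],.033,.06)
for u in [(273,218),(188,218),(103,217)]: print(np.round(ray(u,.07,c)*1000,1))
E
```

```text
bar px [448. 167.] [507.6 322.3   8. ] L 123 15 yaw 0.475
bar px [370. 122.] [451.4 215.6   8. ] L 122 14 yaw 0.251
shift [96.3, 55.1, 184.6] turn [0.0003, 0.003, -0.249] rows>= 6
at [419.5 207.4   8. ]
[556.5  96.2  70. ]
[556.7  -3.2  70. ]
[ 555.7 -102.2   70. ]
```

Request:
step_arm([
  [[16,9,31],[0,0,-0.05],50],
  [[32,18,62],[0,0,-0.1],50],
  [[48,28,92],[0,0,-0.15],50],
  [[64,37,123],[0,0,-0.2],50],
  [[80,46,154],[0,0,-0.245],50],
  [[96,55,184],[0,0,-0.249],50],
  [[96,55,184],[0,0,-0.249],50],
  [[96,55,184],[0,0,-0.249],50],
])

```text
clock: 9.02
tcp_pos: [0.4174, 0.2054, 0.0581]
orientation: [-0.002, -0.124, 0.992, -0.0]
wrist_force: [-0.0, -0.0, 0.4]
finger_gap: 0.05
grip_force: 0.0
```

```bash
python3 - <<'E'
from h import *
st(); im,c=shot("wrist","w5")
B=bars(im,c,smax=50,vmin=80); tgt(np.array([.4514,.2156,.008]),.251,.033,.003)
E
```

```text
t 9.02 tcp [417.4 205.4  58.1] x [-0.969 -0.246  0.004] z [-0.004 -0.001 -1.   ] F [-0.  -0.   0.4] gap 50.0 gf 0.0 q [ 0.28  0.24 -0.51  0.83 -0.    0.04]
bar px [324. 262.] [451.7 216.5   8. ] L 121 15 yaw 0.251
shift [0.2, 1.7, 56.7] turn [-0.0003, 0.0004, -0.0029] rows>= 2
at [419.4 207.4   8. ]
```

View pics/w5.png

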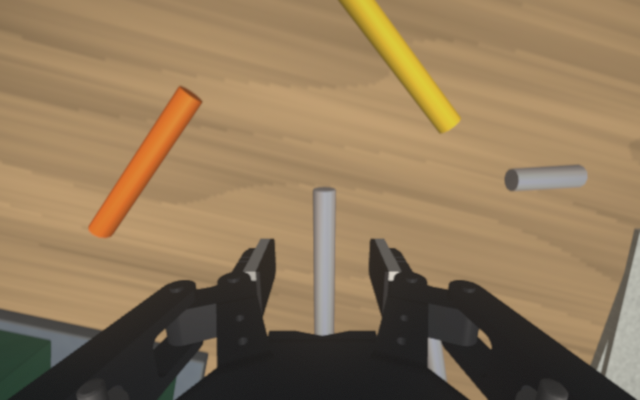

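The bar (324,188–335) is centred between the pads. Descending and gripping.

Request:
step_arm([
  [[0,1.5,25],[0,0,0],50],
  [[0,1.5,45],[0,0,0],50],
  [[0,1.5,54],[0,0,0],50],
  [[0,1.5,54],[0,0,0],50],
  [[0,1.5,54],[0,0,0],20],
], grip_force=80)

```text
clock: 9.48
tcp_pos: [0.4203, 0.2075, 0.0063]
orientation: [0.001, -0.124, 0.992, 0.0]
wrist_force: [-0.4, -0.8, 0.3]
finger_gap: 0.0391
grip_force: 0.0
```

Request:
step_arm([
  [[0,0,0],[0,0,0],5],
  [[0,0,0],[0,0,0],5],
  [[0,0,0],[0,0,0],5],
  [[0,0,0],[0,0,0],5],
], grip_force=80)

```text
clock: 9.82
tcp_pos: [0.4202, 0.2078, 0.0071]
orientation: [0.002, -0.124, 0.992, 0.0]
wrist_force: [0.2, -2.0, 6.0]
finger_gap: 0.0123
grip_force: 78.3
```

```bash
python3 - <<'E'
from h import *
st()
E
```

```text
t 9.82 tcp [420.2 207.8   7.1] x [-0.969 -0.246 -0.003] z [ 0.003  0.    -1.   ] F [ 0.2 -2.   6. ] gap 12.3 gf 78.3 q [ 0.29  0.31 -0.57  0.69 -0.    0.04]
```

A gap of 12.3 mm on a 16 mm bar means the tips are gripping above its widest point. I'll open, go lower and grip again.

Request:
step_arm([
  [[0,0,0],[0,0,0],36],
  [[0,0,0],[0,0,0],36],
  [[0,0,4],[0,0,0],36],
  [[0,0,6.5],[0,0,0],36],
  [[0,0,6.5],[0,0,0],36],
  [[0,0,6.5],[0,0,0],20],
])

```text
clock: 10.32
tcp_pos: [0.4196, 0.208, -0.0001]
orientation: [0.001, -0.124, 0.992, 0.0]
wrist_force: [-1.6, -0.2, 18.5]
finger_gap: 0.0253
grip_force: 8.9
```

Request:
step_arm([
  [[0,0,0],[0,0,0],5],
  [[0,0,0],[0,0,0],5],
  [[0,0,0],[0,0,0],5],
  [[0,0,0],[0,0,0],5],
], grip_force=80)

```text
clock: 10.65
tcp_pos: [0.4204, 0.2081, 0.0005]
orientation: [0.002, -0.124, 0.992, 0.0]
wrist_force: [-1.1, -0.5, 17.6]
finger_gap: 0.0134
grip_force: 80.3
```

```bash
python3 - <<'E'
from h import *
st()
E
```

```text
t 10.65 tcp [420.4 208.1   0.5] x [-0.969 -0.246 -0.004] z [ 0.004  0.001 -1.   ] F [-1.1 -0.5 17.6] gap 13.4 gf 80.3 q [ 0.29  0.32 -0.58  0.67 -0.    0.04]
```

Request:
step_arm([
  [[0,0,-10],[0,0,0],5],
  [[0,0,-30],[0,0,0],5],
  [[0,0,-60],[0,0,0],5],
  [[0,0,-90],[0,0,0],5],
  [[0,0,-90],[0,0,0],5],
  [[0,0,-90],[0,0,0],5],
])

```text
clock: 11.15
tcp_pos: [0.4197, 0.2079, 0.0898]
orientation: [0.002, -0.124, 0.992, 0.0]
wrist_force: [-0.0, 0.0, -2.3]
finger_gap: 0.0127
grip_force: 78.2
```

```bash
python3 - <<'E'
from h import *
st(); im,c=shot("wrist","w6")
im,c2=shot("scene","s6",(340,190,500,340),4)
delta([.42,.0962,.12],down(np.pi))
E
```

```text
t 11.15 tcp [419.7 207.9  89.8] x [-0.969 -0.246 -0.003] z [ 0.003  0.001 -1.   ] F [-0.   0.  -2.3] gap 12.7 gf 78.2 q [ 0.29  0.2  -0.47  0.9  -0.    0.04]
shift [25.1, -108.3, -32.3] turn [-0.0004, -0.0019, 0.2489] rows>= 3
```

View pics/w6.png

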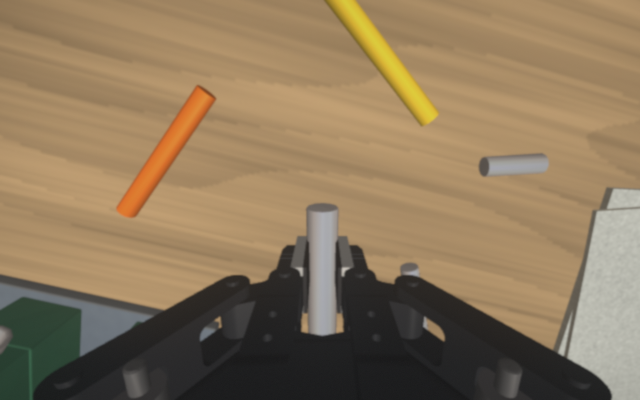

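```bash
python3 - <<'E'
from h import *
c=cam("wrist");s=telemetry.get_state();q=s["orientation"];M=R.from_quat([q[1],q[2],q[3],q[0]]).as_matrix()
for n,t in [("end top",(27,0,-16)),("end ctr",(27,0,-8)),("end bottom",(27,0,0)),("L",(27,-8,-8)),("end top +5up",(27,0,-21))]:
    print(n,np.round(proj(s["tcp_pos"]+M@np.array(t)/1000,c),1))
im=cv2.imread("pics/w6.png"); g=cv2.resize(im[190:340,270:380],None,fx=5,fy=5,interpolation=cv2.INTER_CUBIC)
s6=cv2.imread("pics/s6.png"); s6=cv2.resize(s6,None,fx=.8,fy=.8); H=max(g.shape[0],s6.shape[0])
o=np.zeros((600,800,3),np.uint8); g=cv2.resize(g,(400,545)); o[:545,:400]=g; s6=cv2.resize(s6,(400,375)); o[:375,400:]=s6; cv2.imwrite("pics/c6.png",o)
E
```

```text
end top [320.4 214.1]
end ctr [320.4 209. ]
end bottom [320.5 204.4]
L [304.1 209. ]
end top +5up [320.3 217.6]
```

View pics/c6.png

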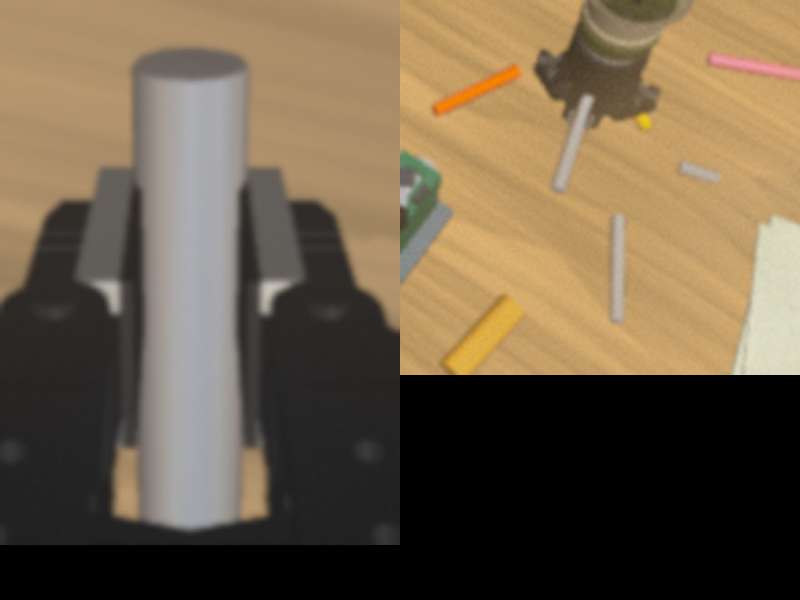

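The bar is level and centred in the pads. Its rear end is about 28 mm behind the TCP. I'll bring it in front of mouth 1, with the axis at 70 mm (TCP z about 62).

Request:
step_arm([
  [[4,-25,0],[0,0,0.06],5],
  [[9,-55,0],[0,0,0.12],5],
  [[13,-80,0],[0,0,0.18],5],
  [[18,-105,0],[0,0,0.24],5],
  [[18,-110,14],[0,0,0.2489],5],
  [[18,-110,27],[0,0,0.2489],5],
  [[18,-110,27],[0,0,0.2489],5],
  [[18,-110,27],[0,0,0.2489],5],
])

```text
clock: 11.92
tcp_pos: [0.426, 0.0963, 0.0599]
orientation: [-0.003, 0.0, 1.0, -0.0]
wrist_force: [-0.5, 1.4, -1.3]
finger_gap: 0.0126
grip_force: 78.5
```

```bash
python3 - <<'E'
from h import *
st(); im,c=shot("top","t7",(255,140,345,240),6)
im2,c2=shot("scene","s7",(230,170,430,320),4)
a=cv2.imread("pics/t7.png");b=cv2.imread("pics/s7.png");b=cv2.resize(b,(260*2,195*2));a=cv2.resize(a,(270,300))
o=np.zeros((400,800,3),np.uint8);o[:300,:270]=a;o[:390,275:795]=b;cv2.imwrite("pics/c7.png",o)
for X in [(.521,.097,.07),(.556,.097,.07),(.565,.097,.07)]: print("scene",np.round((proj(X,c2)-[230,170])*2.6)+[275,0],"top",np.round((proj(X,c)-[255,140])*3))
E
```

```text
t 11.92 tcp [426.   96.3  59.9] x [-1.     0.     0.005] z [-0.005 -0.    -1.   ] F [-0.5  1.4 -1.3] gap 12.6 gf 78.5 q [ 0.04  0.19 -0.57  0.82  0.    0.04]
scene [606. 199.] top [ 53. 145.]
scene [588. 223.] top [ 53. 116.]
scene [583. 230.] top [ 54. 108.]
```

View pics/c7.png

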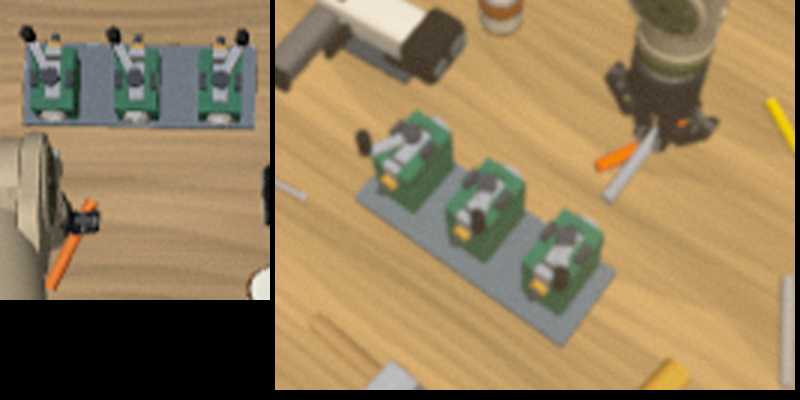

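The scene shows the bar tip at (608,197), predicted (606,199), and lip 1 at (590,222), predicted (588,223). They line up, so I'm feeding in.

Request:
step_arm([
  [[-5,0.5,-2.5],[0,0,0],5],
  [[-15,0.5,-2.5],[0,0,0],5],
  [[-25,0.5,-2.5],[0,0,0],5],
  [[-32,0.5,-2.5],[0,0,0],5],
  [[-39,0.5,-2.5],[0,0,0],5],
  [[-46,0.5,-2.5],[0,0,0],5],
  [[-53,0.5,-2.5],[0,0,0],5],
  [[-60,0.5,-2.5],[0,0,0],5],
])

```text
clock: 12.68
tcp_pos: [0.4889, 0.097, 0.0641]
orientation: [-0.0, 0.0, 1.0, -0.0]
wrist_force: [0.4, -0.2, -2.0]
finger_gap: 0.0125
grip_force: 78.5
```

```bash
python3 - <<'E'
from h import *
st()
E
```

```text
t 12.68 tcp [488.9  97.   64.1] x [-1.  0.  0.] z [-0. -0. -1.] F [ 0.4 -0.2 -2. ] gap 12.5 gf 78.5 q [ 0.03  0.29 -0.43  0.86 -0.    0.03]
```

Request:
step_arm([
  [[-8,0,1],[0,0,0],5],
  [[-16,0,1],[0,0,0],5],
  [[-24,0,1],[0,0,0],5],
  [[-32,0,1],[0,0,0],5],
  [[-38,0,1],[0,0,0],5],
  [[-42,0,1],[0,0,0],5],
  [[-45,0,1],[0,0,0],5],
  [[-47,0,1],[0,0,0],5],
])

```text
clock: 13.35
tcp_pos: [0.5355, 0.097, 0.0632]
orientation: [-0.0, 0.0, 1.0, -0.0]
wrist_force: [-0.7, -1.0, -1.9]
finger_gap: 0.0129
grip_force: 78.5
```

Request:
step_arm([
  [[-1,0,0],[0,0,0],5],
  [[-2,0,0],[0,0,0],5],
  [[-3,0,0],[0,0,0],5],
  [[-4,0,0],[0,0,0],5],
])

```text
clock: 13.68
tcp_pos: [0.5367, 0.097, 0.0626]
orientation: [-0.002, 0.0, 1.0, -0.0]
wrist_force: [-6.5, -0.2, -0.2]
finger_gap: 0.013
grip_force: 78.6
```

```bash
python3 - <<'E'
from h import *
st()
E
```

```text
t 13.68 tcp [536.7  97.   62.6] x [-1.     0.     0.005] z [-0.005 -0.    -1.   ] F [-6.5 -0.2 -0.2] gap 13.0 gf 78.6 q [ 0.03  0.37 -0.31  0.9  -0.    0.03]
```

Request:
step_arm([
  [[-2,0,0],[0,0,0],5],
  [[-4,0,0],[0,0,0],5],
  [[-6,0,0],[0,0,0],5],
  [[-6,0,0],[0,0,0],5],
])

```text
clock: 14.02
tcp_pos: [0.5368, 0.0971, 0.0609]
orientation: [-0.008, -0.0, 1.0, -0.0]
wrist_force: [-16.4, -1.4, 2.3]
finger_gap: 0.0129
grip_force: 79.0
```

```bash
python3 - <<'E'
from h import *
st()
E
```

```text
t 14.02 tcp [536.8  97.1  60.9] x [-1.    -0.     0.016] z [-0.016 -0.    -1.   ] F [-16.4  -1.4   2.3] gap 12.9 gf 79.0 q [ 0.03  0.38 -0.3   0.91  0.    0.03]
```

Solid stop: the TCP stays at 536.8 while the push force rises. I'll ease off, release and rise.

Request:
step_arm([
  [[4,0,0],[0,0,0],5],
  [[4,0,0],[0,0,0],40],
  [[4,0,0],[0,0,0],40],
  [[4,0,0],[0,0,0],40],
  [[4,0,0],[0,0,0],40],
  [[4,0,-40],[0,0,0],40],
  [[4,0,-80],[0,0,0],40],
  [[4,0,-120],[0,0,0],40],
])

```text
clock: 14.68
tcp_pos: [0.541, 0.097, 0.1845]
orientation: [-0.0, 0.0, 1.0, -0.0]
wrist_force: [1.8, -0.5, 0.5]
finger_gap: 0.0397
grip_force: 0.0
```

```bash
python3 - <<'E'
from h import *
st()
B=None
im,c=shot("wrist","w8",(220,130,420,330),3)
for x in (.51,.515,.556): print(x,np.round((proj((x,.097,.0685),c)-[220,130])*3))
K=(.600,.097)
for a in (.5,-.5): print("knob",np.round([K[0]+.052*np.cos(a),K[1]+.052*np.sin(a)],4))
E
```

```text
t 14.68 tcp [541.   97.  184.5] x [-1.     0.     0.001] z [-0.001 -0.    -1.   ] F [ 1.8 -0.5  0.5] gap 39.7 gf 0.0 q [ 0.03  0.28 -0.11  1.18 -0.    0.03]
0.51 [303. 103.]
0.515 [303. 120.]
0.556 [303. 249.]
knob [0.6456 0.1219]
knob [0.6456 0.0721]
```

View pics/w8.png

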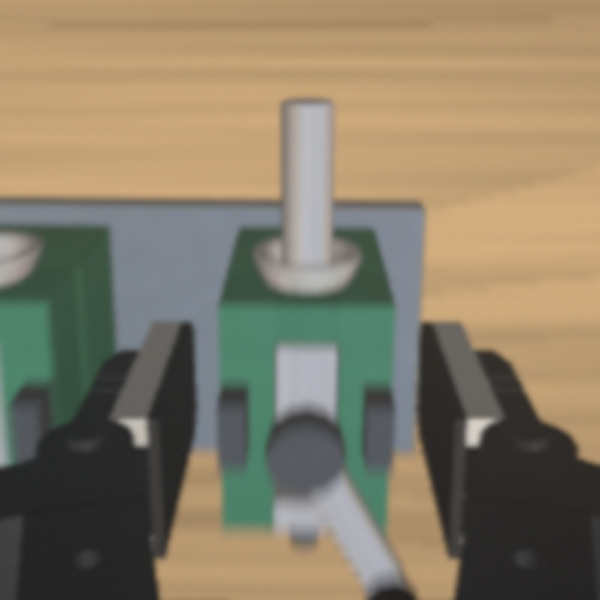

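The bar is seated in the lip with about 50 mm showing, rear end at crop (307,104), so x is 0.510 as expected when home. Closing lever 1.

Request:
step_arm([
  [[-30,7,0],[0,0,0],40],
  [[-65,15,0],[0,0,0],40],
  [[-95,24,0],[0,0,0],40],
  [[-104,25,0],[0,0,0],36],
  [[-104,25,30],[0,0,0],36],
  [[-104,25,60],[0,0,0],36],
  [[-104,25,76],[0,0,0],36],
  [[-104,25,76],[0,0,0],36],
])

```text
clock: 15.4
tcp_pos: [0.6428, 0.1218, 0.1026]
orientation: [-0.004, 0.0, 1.0, -0.0]
wrist_force: [0.0, 0.0, -0.6]
finger_gap: 0.036
grip_force: 0.0
```

Request:
step_arm([
  [[-1,-8,0],[0,0,0],32],
  [[-3,-16,0],[0,0,0],32],
  [[-4,-24,0],[0,0,0],32],
  [[-5,-33,0],[0,0,0],32],
  [[-4,-42,0],[0,0,0],32],
  [[-2,-49,0],[0,0,0],32],
  [[0,-55,0],[0,0,0],32],
  [[1,-60,0],[0,0,0],32],
])

```text
clock: 16.07
tcp_pos: [0.6484, 0.0631, 0.1106]
orientation: [0.005, 0.0, 1.0, 0.003]
wrist_force: [8.3, 19.2, -4.2]
finger_gap: 0.0322
grip_force: 10.6
```

```bash
python3 - <<'E'
from h import *
st()
E
```

```text
t 16.07 tcp [648.4  63.1 110.6] x [-1.    0.   -0.01] z [ 0.01   0.005 -1.   ] F [ 8.3 19.2 -4.2] gap 32.2 gf 10.6 q [-0.03  0.51  0.04  1.09  0.01 -0.03]
```

Request:
step_arm([
  [[0,-3,0],[0,0,0],32],
  [[0,-5,0],[0,0,0],32],
  [[0,-5,0],[0,0,0],32],
  [[0,-5,0],[0,0,0],32],
])

```text
clock: 16.4
tcp_pos: [0.6485, 0.0631, 0.1105]
orientation: [0.005, -0.002, 1.0, 0.006]
wrist_force: [7.2, 22.0, -4.3]
finger_gap: 0.032
grip_force: 11.7
```

Request:
step_arm([
  [[0,10,0],[0,0,0],32],
  [[0,14,0],[0,0,0],32],
  [[0,14,-30],[0,0,0],32],
  [[0,14,-65],[0,0,0],32],
  [[20,14,-100],[0,0,0],32],
  [[50,20,-120],[0,0,0],50],
  [[85,40,-130],[0,0,0],80],
  [[115,60,-135],[0,0,0],80],
])

```text
clock: 17.07
tcp_pos: [0.5294, 0.1158, 0.2463]
orientation: [0.003, 0.002, 1.0, -0.0]
wrist_force: [0.1, 0.5, -0.1]
finger_gap: 0.067
grip_force: 0.0
```

Request:
step_arm([
  [[10,20,0],[0,0,0],60],
  [[18,50,0],[0,0,0],60],
  [[18,80,0],[0,0,0],60],
  [[18,80,0],[0,0,0],60],
  [[18,80,0],[0,0,0],60],
])

```text
clock: 17.48
tcp_pos: [0.5116, 0.1975, 0.2438]
orientation: [0.001, -0.001, 1.0, -0.0]
wrist_force: [0.2, -0.3, -0.4]
finger_gap: 0.0601
grip_force: 0.0
```

```bash
python3 - <<'E'
from h import *
st(); im,c=shot("wrist","w9")
B=bars(im,c)
B.sort(key=lambda b:-b[0][1])
if B: tgt(B[0][0],B[0][1],.033,.06)
E
```

```text
t 17.48 tcp [511.6 197.5 243.8] x [-1.    -0.002 -0.003] z [ 0.003 -0.    -1.   ] F [ 0.2 -0.3 -0.4] gap 60.1 gf 0.0 q [ 0.22  0.26 -0.    1.31 -0.    0.22]
bar px [415. 169.] [507.5 323.6   8. ] L 123 15 yaw 0.473
shift [33.9, 112.0, 183.3] turn [-0.0012, 0.0019, -0.4727] rows>= 6
at [478.1 308.5   8. ]
```

View pics/w9.png

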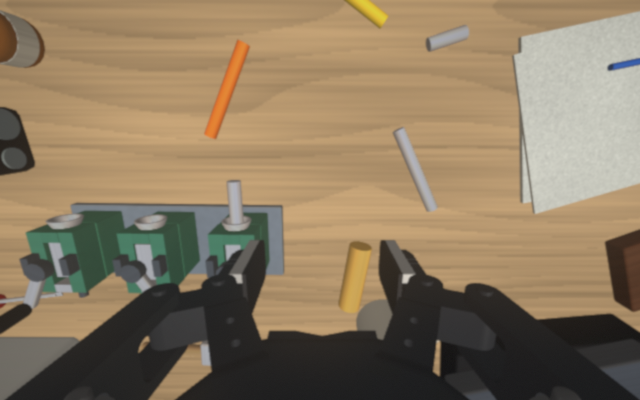

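Lever 1 is at its end stop: the push saturated at 22 N with no more travel. Bar B is at (415,169). Moving above it.

Request:
step_arm([
  [[6,18,30],[0,0,-0.08],50],
  [[12,37,60],[0,0,-0.16],50],
  [[17,56,90],[0,0,-0.24],50],
  [[23,75,120],[0,0,-0.32],50],
  [[29,94,150],[0,0,-0.4],50],
  [[34,112,183],[0,0,-0.473],50],
  [[34,112,183],[0,0,-0.473],50],
  [[34,112,183],[0,0,-0.473],50],
])

```text
clock: 18.2
tcp_pos: [0.4762, 0.3075, 0.0578]
orientation: [-0.002, -0.234, 0.972, -0.001]
wrist_force: [1.2, -0.4, 1.0]
finger_gap: 0.0501
grip_force: 0.0
```

```bash
python3 - <<'E'
from h import *
st(); im,c=shot("wrist","w10")
B=bars(im,c,smax=50,vmin=80); tgt(np.array([.5075,.3236,.008]),.473,.033,.001)
m=grey(im,50,80)
for r in (215,240,265): 
    x=np.flatnonzero(m[r,280:365])+280; print(r,x.min() if len(x) else 0,x.max() if len(x) else 0)
ys=[r for r in range(150,330) if m[r,318:328].mean()>200]; print(ys[:1],ys[-1:])
E
```

```text
t 18.2 tcp [476.2 307.5  57.8] x [-0.891 -0.454  0.004] z [-0.004 -0.003 -1.   ] F [ 1.2 -0.4  1. ] gap 50.1 gf 0.0 q [ 0.43  0.41 -0.26  0.91 -0.   -0.04]
bar px [320. 260.] [507.7 323.2   8. ] L 122 16 yaw 0.471
shift [-0.7, 0.6, 58.6] turn [-0.0009, -0.0009, -0.0025] rows>= 2
at [478.1 308.6   8. ]
215 310 331
240 311 330
265 311 330
[186] [329]
```

Request:
step_arm([
  [[0,0,25],[0,0,0],50],
  [[0,0,45],[0,0,0],50],
  [[0,0,56],[0,0,0],50],
  [[0,0,58],[0,0,0],50],
  [[0,0,58],[0,0,0],50],
  [[0,0,58],[0,0,0],20],
], grip_force=80)

```text
clock: 18.75
tcp_pos: [0.4787, 0.309, 0.0029]
orientation: [0.001, -0.234, 0.972, 0.0]
wrist_force: [-0.3, 0.5, 0.7]
finger_gap: 0.0394
grip_force: 0.0
```

Request:
step_arm([
  [[0,0,0],[0,0,0],5],
  [[0,0,0],[0,0,0],5],
  [[0,0,0],[0,0,0],5],
  [[0,0,0],[0,0,0],5],
], grip_force=80)

```text
clock: 19.08
tcp_pos: [0.4784, 0.3093, 0.0029]
orientation: [0.001, -0.234, 0.972, -0.0]
wrist_force: [-1.0, -1.6, 5.6]
finger_gap: 0.0127
grip_force: 78.2
```

```bash
python3 - <<'E'
from h import *
st()
E
```

```text
t 19.08 tcp [478.4 309.3   2.9] x [-0.89  -0.455 -0.003] z [ 0.003  0.    -1.   ] F [-1.  -1.6  5.6] gap 12.7 gf 78.2 q [ 0.43  0.47 -0.32  0.78 -0.   -0.04]
```

Request:
step_arm([
  [[0,0,-30],[0,0,0],5],
  [[0,0,-70],[0,0,0],5],
  [[20,-26,-95],[0,0,0],5],
  [[45,-58,-110],[0,0,0],5],
  [[70,-91,-110],[0,0,0],5],
  [[95,-123,-110],[0,0,0],5],
  [[118,-153,-110],[0,0,0],5],
  [[140,-182,-110],[0,0,0],5],
])

```text
clock: 19.75
tcp_pos: [0.4346, 0.0817, 0.1119]
orientation: [0.0, -0.234, 0.972, -0.0]
wrist_force: [-0.1, -0.5, -1.8]
finger_gap: 0.0126
grip_force: 78.5
```

Request:
step_arm([
  [[10,-13,0],[0,0,0.1],5],
  [[21,-27,0],[0,0,0.2],5],
  [[32,-41,0],[0,0,0.3],5],
  [[43,-56,0],[0,0,0.4],5],
  [[53,-69,0],[0,0,0.473],5],
  [[53,-69,20],[0,0,0.473],5],
  [[53,-69,46],[0,0,0.473],5],
  [[53,-69,46],[0,0,0.473],5],
])

```text
clock: 20.42
tcp_pos: [0.4167, -0.0021, 0.0625]
orientation: [-0.003, 0.001, 1.0, 0.0]
wrist_force: [-1.6, 0.4, -3.1]
finger_gap: 0.0129
grip_force: 78.5
```

```bash
python3 - <<'E'
from h import *
im,c0=shot("wrist","w11"); st()
m=grey(im,60,70)
s=telemetry.get_state();q=s["orientation"];M=R.from_quat([q[1],q[2],q[3],q[0]]).as_matrix()
print("rear pred",[np.round(proj(s["tcp_pos"]+M@np.array(t)/1000,c0),1).tolist() for t in ((27,0,-13),(27,0,3))])
delta([.43,-.003,.065],down(np.pi))
ig=cv2.imread("pics/w11.png"); g=ig[185:335,260:390]
im2,c2=shot("scene","s11",(230,170,430,320),4)
b=cv2.imread("pics/s11.png");b=cv2.resize(b,(520,390));g=cv2.resize(g,(270,312))
o=np.zeros((400,800,3),np.uint8);o[:312,:270]=g;o[:390,275:795]=b;cv2.imwrite("pics/c11.png",o)
t=s["tcp_pos"]
for X in [t+[.0915,0,.005],(.556,-.003,.07)]: print("scene",np.round((proj(X,c2)-[230,170])*2.6)+[275,0])
E
```

```text
t 20.47 tcp [417.3  -2.   64. ] x [-1.     0.     0.005] z [-0.005  0.001 -1.   ] F [-0.1  0.4 -2.2] gap 12.3 gf 78.5 q [-0.2   0.15 -0.61  0.82 -0.   -0.2 ]
rear pred [[320.7, 214.4], [320.8, 204.8]]
shift [-12.7, -1.0, -1.1] turn [0.0009, -0.0048, -0.0004] rows>= 1
scene [537. 144.]
scene [511. 174.]
```

View pics/c11.png

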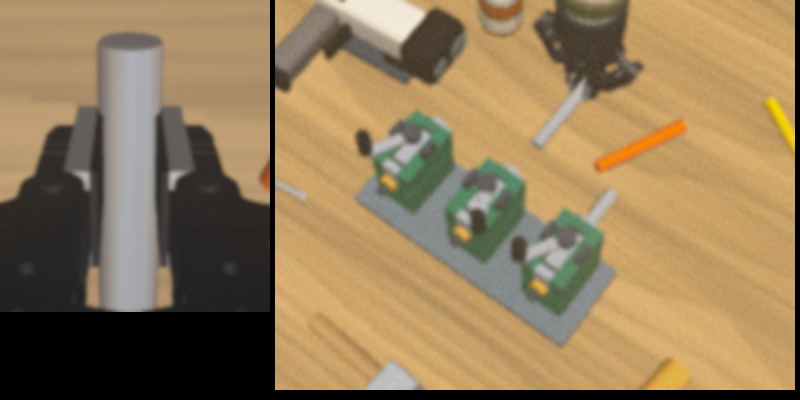

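The second bar's tip is at (539,143), predicted (537,144), and lever 1 shows closed. Feeding into collet 2.

Request:
step_arm([
  [[-15,-1,-1],[0,0,0],5],
  [[-30,-1,-1],[0,0,0],5],
  [[-38,-1,-1],[0,0,0],5],
  [[-46,-1,-1],[0,0,0],5],
  [[-54,-1,-1],[0,0,0],5],
  [[-61,-1,-1],[0,0,0],5],
  [[-68,-1,-1],[0,0,0],5],
  [[-75,-1,-1],[0,0,0],5],
])

```text
clock: 21.18
tcp_pos: [0.4951, -0.0032, 0.0663]
orientation: [-0.0, -0.0, 1.0, -0.0]
wrist_force: [-0.5, -0.2, -1.4]
finger_gap: 0.0123
grip_force: 78.5
```

```bash
python3 - <<'E'
from h import *
st()
E
```

```text
t 21.18 tcp [495.1  -3.2  66.3] x [-1. -0.  0.] z [-0. -0. -1.] F [-0.5 -0.2 -1.4] gap 12.3 gf 78.5 q [-0.17  0.28 -0.43  0.86 -0.   -0.17]
```

Request:
step_arm([
  [[-8,0,1],[0,0,0],5],
  [[-16,0,1],[0,0,0],5],
  [[-24,0,1],[0,0,0],5],
  [[-30,0,1],[0,0,0],5],
  [[-35,0,1],[0,0,0],5],
  [[-39,0,1],[0,0,0],5],
  [[-42,0,1],[0,0,0],5],
  [[-44,0,1],[0,0,0],5],
])

```text
clock: 21.85
tcp_pos: [0.5364, -0.0033, 0.0645]
orientation: [-0.003, 0.0, 1.0, -0.0]
wrist_force: [-9.3, -0.7, 0.3]
finger_gap: 0.013
grip_force: 78.7
```

Request:
step_arm([
  [[-1,0,0],[0,0,0],5],
  [[-2,0,0],[0,0,0],5],
  [[-4,0,0],[0,0,0],5],
  [[-6,0,0],[0,0,0],5],
  [[-8,0,0],[0,0,0],5],
  [[-8,0,0],[0,0,0],5],
])

```text
clock: 22.35
tcp_pos: [0.5365, -0.003, 0.0628]
orientation: [-0.01, 0.0, 1.0, -0.0]
wrist_force: [-21.0, -1.4, 6.4]
finger_gap: 0.0127
grip_force: 79.5
```

```bash
python3 - <<'E'
from h import *
st()
E
```

```text
t 22.35 tcp [536.5  -3.   62.8] x [-1.     0.001  0.019] z [-0.019 -0.    -1.   ] F [-21.   -1.4   6.4] gap 12.7 gf 79.5 q [-0.15  0.37 -0.31  0.91 -0.   -0.15]
```

Request:
step_arm([
  [[5,0,0],[0,0,0],5],
  [[5,0,0],[0,0,0],40],
  [[5,0,0],[0,0,0],40],
  [[5,0,0],[0,0,0],40],
  [[5,0,0],[0,0,0],40],
  [[5,0,-40],[0,0,0],40],
  [[5,0,-80],[0,0,0],40],
  [[5,0,-118],[0,0,0],40],
])

```text
clock: 23.02
tcp_pos: [0.5417, -0.0033, 0.1848]
orientation: [-0.0, 0.0, 1.0, 0.0]
wrist_force: [1.7, -0.5, 0.2]
finger_gap: 0.04
grip_force: 0.0
```

Request:
step_arm([
  [[0,0,0],[0,0,0],40],
  [[0,0,0],[0,0,0],40],
])

```text
clock: 23.18
tcp_pos: [0.5444, -0.0037, 0.1867]
orientation: [0.004, -0.0, 1.0, -0.001]
wrist_force: [-0.2, -0.1, -1.4]
finger_gap: 0.0401
grip_force: 0.0
```

```bash
python3 - <<'E'
from h import *
st(); im,c=shot("wrist","w12",(220,100,520,300),2.6)
for y in (-.003,.097):
  for x in (.505,.51,.515): print(x,y,np.round((proj((x,y,.0685),c)-[220,100])*2.6))
E
```

```text
t 23.18 tcp [544.4  -3.7 186.7] x [-1.    -0.    -0.007] z [ 0.007 -0.001 -1.   ] F [-0.2 -0.1 -1.4] gap 40.1 gf 0.0 q [-0.15  0.27 -0.13  1.17 -0.   -0.15]
0.505 -0.003 [265. 140.]
0.51 -0.003 [265. 154.]
0.515 -0.003 [265. 168.]
0.505 0.097 [554. 140.]
0.51 0.097 [552. 154.]
0.515 0.097 [550. 168.]
```

View pics/w12.png

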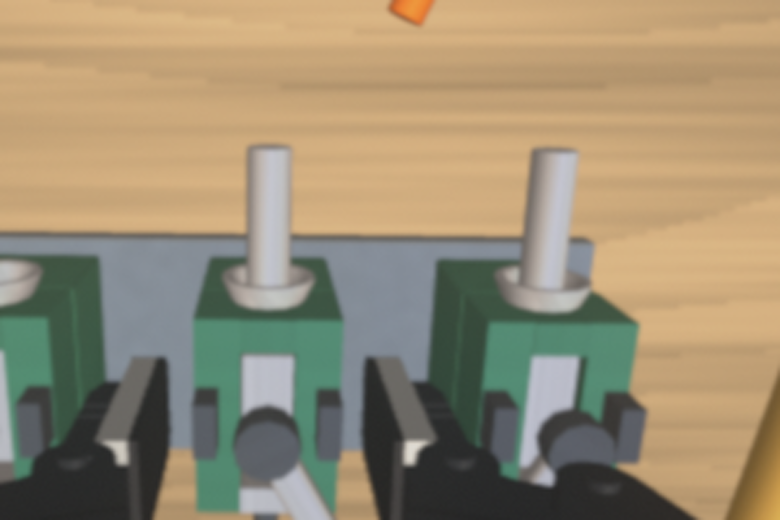

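The rear ends are at crop rows 147 and 151. That matches the plate's slight skew, so both bars are equally deep. Closing lever 2.

Request:
step_arm([
  [[-30,7,0],[0,0,0],40],
  [[-65,15,0],[0,0,0],40],
  [[-92,24,0],[0,0,0],40],
  [[-101,25,0],[0,0,0],36],
  [[-101,25,30],[0,0,0],36],
  [[-101,25,60],[0,0,0],36],
  [[-101,25,77],[0,0,0],36],
  [[-101,25,77],[0,0,0],36],
])

```text
clock: 23.9
tcp_pos: [0.643, 0.0224, 0.1047]
orientation: [0.0, -0.0, 1.0, 0.001]
wrist_force: [1.5, -0.5, 2.0]
finger_gap: 0.036
grip_force: 0.9
```

Request:
step_arm([
  [[-1,-8,0],[0,0,0],32],
  [[-3,-16,0],[0,0,0],32],
  [[-4,-24,0],[0,0,0],32],
  [[-5,-33,0],[0,0,0],32],
  [[-4,-42,0],[0,0,0],32],
  [[-2,-49,0],[0,0,0],32],
  [[0,-55,0],[0,0,0],32],
  [[1,-61,0],[0,0,0],32],
])

```text
clock: 24.57
tcp_pos: [0.6445, -0.0349, 0.1053]
orientation: [0.003, -0.001, 1.0, 0.006]
wrist_force: [12.3, 30.3, -5.0]
finger_gap: 0.0321
grip_force: 16.4
```

Request:
step_arm([
  [[0,-3,0],[0,0,0],32],
  [[0,-5,0],[0,0,0],32],
  [[0,-5,0],[0,0,0],32],
  [[0,-5,0],[0,0,0],32],
])

```text
clock: 24.9
tcp_pos: [0.6446, -0.0349, 0.1051]
orientation: [0.003, -0.003, 1.0, 0.009]
wrist_force: [10.7, 30.3, -2.4]
finger_gap: 0.032
grip_force: 15.7
```

```bash
python3 - <<'E'
from h import *
st()
E
```

```text
t 24.9 tcp [644.6 -34.9 105.1] x [-1.    -0.006 -0.006] z [ 0.005  0.018 -1.   ] F [10.7 30.3 -2.4] gap 32.0 gf 15.7 q [-0.19  0.5   0.02  1.08  0.02 -0.19]
```

Lever 2 is at its stop. I'll back off and look over the scanner and the collets.

Request:
step_arm([
  [[0,10,0],[0,0,0],32],
  [[0,14,0],[0,0,0],32],
  [[0,14,-35],[0,0,0],32],
  [[0,14,-70],[0,0,0],32],
  [[5,10,-110],[0,0,0],50],
  [[20,-10,-140],[0,0,0],80],
  [[40,-40,-160],[0,0,0],85],
  [[60,-75,-160],[0,0,0],85],
])

```text
clock: 25.57
tcp_pos: [0.5828, -0.1204, 0.2707]
orientation: [0.003, -0.001, 1.0, -0.001]
wrist_force: [1.0, 0.1, 0.5]
finger_gap: 0.0786
grip_force: 0.0
```

Request:
step_arm([
  [[25,-30,0],[0,0,0],85],
  [[45,-65,0],[0,0,0],85],
  [[50,-100,0],[0,0,0],85],
  [[50,-110,0],[0,0,0],85],
  [[50,-110,0],[0,0,0],85],
])

```text
clock: 25.98
tcp_pos: [0.5305, -0.2329, 0.2651]
orientation: [-0.001, 0.003, 1.0, -0.0]
wrist_force: [-0.1, 0.4, 0.5]
finger_gap: 0.0852
grip_force: 0.0
```

```bash
python3 - <<'E'
from h import *
st(); im,c=shot("wrist","w13")
print(np.round(c[1],4).tolist())
E
```

```text
t 25.98 tcp [ 530.5 -232.9  265.1] x [-1.     0.005  0.002] z [-0.002 -0.    -1.   ] F [-0.1  0.4  0.5] gap 85.2 gf 0.0 q [-0.55  0.32  0.13  1.39 -0.   -0.55]
[[0.0051, -0.9633, -0.2685, 0.462], [1.0, 0.005, 0.001, -0.2319], [0.0004, -0.2685, 0.9633, 0.4071], [0.0, 0.0, 0.0, 1.0]]
```

View pics/w13.png

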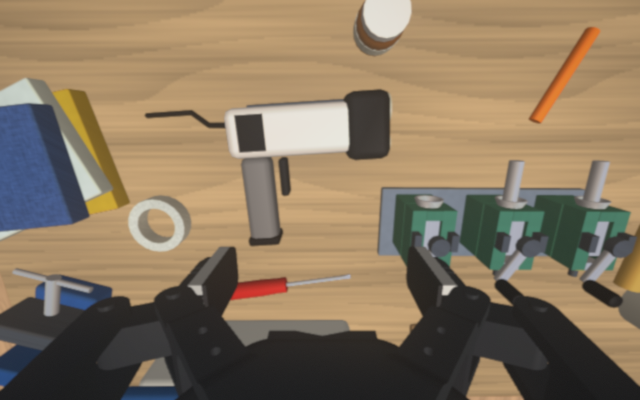

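Both levers read closed, with knobs at (510,290) and (600,292). Scanner: body (308,130), grip from (258,158) to (265,240), trigger (285,176).

```bash
python3 - <<'E'
from h import *
im=cv2.imread("pics/w13.png")[:,:,::-1];c=cam("wrist")
for r in (150,165,180,190,200,220,235): print(r,im[r,236:300:2].sum(1).tolist())
for n,p,z in [("edge",(258,158),.075),("gripend",(265,243),.056),("gl180",(246,180),.073),("gr180",(275,180),.073),("trigtop",(284,157),.068),("trigtip",(286,195),.068),("bodyL",(232,157),.075),("bodyR",(385,157),.075)]: print(n,np.round(ray(p,z,c)*1000,1))
E
```

```text
150 [666, 549, 222, 182, 190, 195, 203, 214, 232, 243, 252, 272, 295, 312, 344, 566, 651, 651, 649, 649, 645, 644, 643, 641, 640, 638, 636, 635, 633, 631, 628, 628]
165 [445, 442, 399, 316, 343, 367, 373, 377, 380, 383, 386, 391, 395, 395, 382, 359, 326, 268, 253, 390, 430, 326, 177, 180, 181, 160, 273, 422, 434, 431, 432, 433]
180 [485, 493, 492, 448, 323, 343, 369, 372, 376, 380, 383, 388, 390, 392, 395, 378, 355, 317, 258, 284, 465, 485, 316, 168, 178, 172, 162, 397, 491, 491, 483, 469]
190 [493, 492, 494, 491, 400, 319, 352, 368, 374, 376, 382, 383, 386, 391, 392, 388, 367, 343, 289, 242, 381, 483, 426, 199, 170, 181, 159, 300, 476, 486, 489, 488]
200 [487, 486, 486, 484, 471, 352, 326, 361, 370, 373, 377, 381, 383, 386, 389, 392, 378, 356, 322, 259, 271, 447, 479, 477, 480, 479, 477, 477, 479, 478, 477, 477]
220 [487, 487, 487, 487, 487, 486, 402, 318, 348, 366, 371, 374, 377, 380, 383, 386, 391, 380, 358, 327, 266, 261, 440, 484, 485, 484, 484, 482, 483, 482, 481, 482]
235 [442, 442, 441, 439, 439, 441, 438, 366, 312, 346, 365, 368, 371, 374, 378, 381, 384, 384, 369, 331, 266, 172, 145, 329, 427, 430, 429, 431, 430, 430, 430, 428]
edge [ 502.8 -303.8   75. ]
gripend [ 617.5 -305.8   56. ]
gl180 [ 529.  -320.2   73. ]
gr180 [ 529.1 -285.7   73. ]
trigtop [ 502.5 -274.6   68. ]
trigtip [ 548.8 -274.    68. ]
bodyL [ 501.5 -333.8   75. ]
bodyR [ 502.1 -157.    75. ]
```

Pinch is near (544, -305). The closed-grip centre should be about y -302 and TCP z 38. All sizes check: grip 37 mm, trigger 46 mm.

Request:
step_arm([
  [[-7,-34,20],[0,0,0],85],
  [[-14,-69,45],[0,0,0],85],
  [[-14,-69,80],[0,0,0],85],
  [[-14,-69,115],[0,0,0],85],
  [[-14,-69,150],[0,0,0],85],
  [[-14,-69,150],[0,0,0],85],
  [[-14,-69,150],[0,0,0],85],
])

```text
clock: 26.62
tcp_pos: [0.5443, -0.296, 0.1142]
orientation: [-0.003, -0.001, 1.0, 0.002]
wrist_force: [0.4, 0.8, 1.0]
finger_gap: 0.0848
grip_force: 0.0
```

```bash
python3 - <<'E'
from h import *
st(); im,c=shot("wrist","w14")
E
```

```text
t 26.62 tcp [ 544.3 -296.   114.2] x [-1.    -0.001  0.005] z [-0.005  0.004 -1.   ] F [0.4 0.8 1. ] gap 84.8 gf 0.0 q [-0.63  0.46 -0.03  1.09  0.   -0.63]
```

View pics/w14.png

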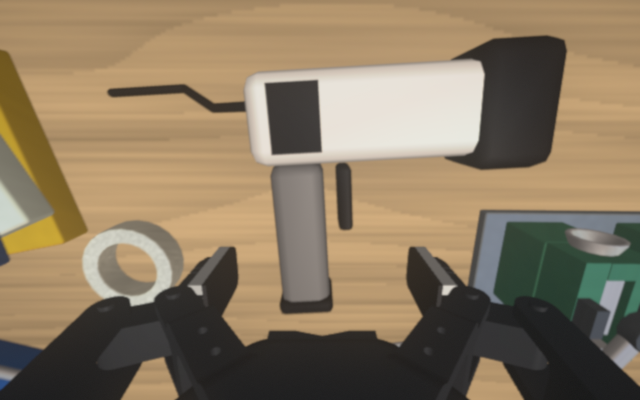

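The grip's rear edge is at px 276 and the trigger's front at 353, with the pads centred at 322. So I shift about 8 mm to the right (-y), turn slightly, and descend.

Request:
step_arm([
  [[0,-8,15],[0,0,-0.03],85],
  [[0,-8,40],[0,0,-0.03],85],
  [[0,-8,65],[0,0,-0.03],85],
  [[0,-8,76],[0,0,-0.03],85],
  [[0,-8,76],[0,0,-0.03],85],
  [[0,-8,76],[0,0,-0.03],85],
])

```text
clock: 27.17
tcp_pos: [0.5467, -0.3066, 0.0421]
orientation: [0.001, -0.015, 1.0, -0.001]
wrist_force: [0.5, -0.9, 0.6]
finger_gap: 0.0851
grip_force: 0.0
```

Request:
step_arm([
  [[0,0,0],[0,0,0],70],
  [[0,0,0],[0,0,0],60],
  [[0,0,0],[0,0,0],55],
  [[0,0,0],[0,0,0],50],
  [[0,0,0],[0,0,0],45],
  [[0,0,0],[0,0,0],45],
], grip_force=30)

```text
clock: 27.67
tcp_pos: [0.5468, -0.3064, 0.0422]
orientation: [0.001, -0.015, 1.0, -0.001]
wrist_force: [0.2, 3.1, 5.5]
finger_gap: 0.0455
grip_force: 7.3
```

```bash
python3 - <<'E'
from h import *
st()
E
```

```text
t 27.67 tcp [ 546.8 -306.4   42.2] x [-1.    -0.031 -0.003] z [ 0.003 -0.001 -1.   ] F [0.2 3.1 5.5] gap 45.5 gf 7.3 q [-0.64  0.52 -0.12  0.93  0.   -0.67]
```

Request:
step_arm([
  [[0,0,0],[0,0,0],38],
  [[0,0,0],[0,0,0],30],
  [[0,0,0],[0,0,0],30],
  [[0,0,0],[0,0,0],30],
  [[0,0,0],[0,0,0],30],
  [[0,0,0],[0,0,0],30],
  [[0,0,0],[0,0,0],30],
  [[0,0,0],[0,0,0],30],
], grip_force=35)

```text
clock: 28.33
tcp_pos: [0.5468, -0.3067, 0.0424]
orientation: [0.001, -0.015, 1.0, -0.001]
wrist_force: [-0.2, 2.2, 6.3]
finger_gap: 0.0436
grip_force: 34.0
```

```bash
python3 - <<'E'
from h import *
st()
E
```

```text
t 28.33 tcp [ 546.8 -306.7   42.4] x [-1.    -0.03  -0.003] z [ 0.003 -0.001 -1.   ] F [-0.2  2.2  6.3] gap 43.6 gf 34.0 q [-0.64  0.52 -0.12  0.93  0.   -0.67]
```

Request:
step_arm([
  [[0,0,0],[0,0,0],30],
  [[0,0,0],[0,0,0],30],
  [[0,0,0],[0,0,0],30],
  [[0,0,0],[0,0,0],30],
  [[0,0,0],[0,0,0],30],
  [[0,0,0],[0,0,0],30],
], grip_force=65)

```text
clock: 28.83
tcp_pos: [0.5468, -0.307, 0.0426]
orientation: [0.001, -0.015, 1.0, -0.001]
wrist_force: [0.2, 1.6, 7.2]
finger_gap: 0.043
grip_force: 62.8
```

```bash
python3 - <<'E'
from h import *
st()
E
```

```text
t 28.83 tcp [ 546.8 -307.    42.6] x [-1.    -0.03  -0.003] z [ 0.003 -0.002 -1.   ] F [0.2 1.6 7.2] gap 43.0 gf 62.8 q [-0.64  0.52 -0.12  0.93  0.   -0.67]
```

Only 0.6 mm more gap at 63 N, so the trigger is on its hard stop. I'll release, rise clear, and check from above.

Request:
step_arm([
  [[0,0,0],[0,0,0],85],
  [[0,0,0],[0,0,0],85],
  [[0,0,0],[0,0,0],85],
  [[0,0,0],[0,0,0],85],
  [[0,0,0],[0,0,0],85],
  [[0,0,0],[0,0,0],85],
  [[0,0,-25],[0,0,0],85],
  [[0,0,-60],[0,0,0],85],
])

```text
clock: 29.5
tcp_pos: [0.5431, -0.3048, 0.0971]
orientation: [-0.003, -0.015, 1.0, 0.002]
wrist_force: [0.2, -0.4, 0.7]
finger_gap: 0.0852
grip_force: 0.0
```

Request:
step_arm([
  [[0,0,-40],[0,0,0],85],
  [[0,20,-80],[0,0,0],85],
  [[0,55,-110],[0,0,0],85],
  [[0,90,-130],[0,0,0],85],
  [[0,125,-150],[0,0,0],85],
  [[0,160,-150],[0,0,0],85],
  [[0,190,-150],[0,0,0],85],
  [[0,190,-150],[0,0,0],85],
])

```text
clock: 30.17
tcp_pos: [0.5396, -0.1117, 0.2517]
orientation: [0.001, -0.018, 1.0, 0.0]
wrist_force: [-0.3, -0.3, -0.2]
finger_gap: 0.0848
grip_force: 0.0
```

```bash
python3 - <<'E'
from h import *
st(); im,c=shot("wrist","w15")
E
```

```text
t 30.17 tcp [ 539.6 -111.7  251.7] x [-0.999 -0.035 -0.001] z [ 0.001  0.001 -1.   ] F [-0.3 -0.3 -0.2] gap 84.8 gf 0.0 q [-0.35  0.26  0.02  1.33  0.   -0.39]
```

View pics/w15.png

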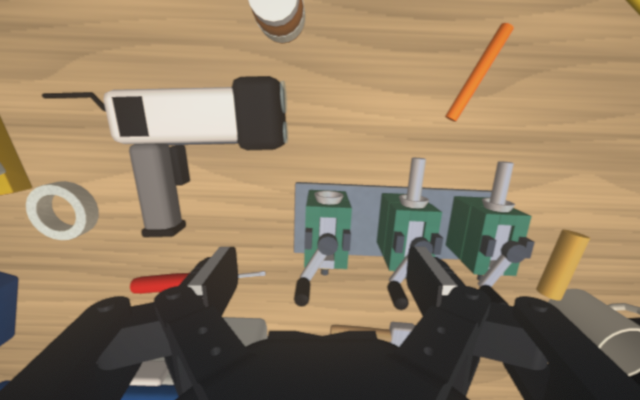

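The picture shows bars clamped at (416,180) and (502,185), levers 1 and 2 closed with knobs at (398,295) and about (485,290), and the trigger released. No third grey bar appears in any view. Handing in.

```bash
python3 -c "
from workcell import env
print(env.hand_in())"
```

```text
the job is handed in; nothing more can be done
None
```

I clamped both bars, one in collet 1 and one in collet 2, each home against its stop with the lever closed, then squeezed the scanner trigger fully and let it go. The job is handed in; no verdict came back.

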